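Nudge the nest plate until it drops over its two locating pins

TASK

The aluminium nest plate of the gluing fixture was put down carelessly: it leans on the noses of the two locating pins, a little short of them (towards the robot) and askew. Push it sideways over the dark base with the fingertips until both of its holes drop over the pins and it lies flat on the base, then move the hand clear. Only push the plate, do not lift it off the pins, and leave the bottles, the black stopper, the tape roll and all else on the bench where it is.

Things in the scene. Friction and masses are not known exactly. Their poses are not given: they have to be found in the camera images.
- fixture_base: Dark steel base of the fixture, fixed to the bench, not movable. Slab 150 x 140 mm (x by y), 12 mm thick, top face at z = 12 mm. Origin on its underside, straight below the plate's origin when the plate is home; the slab reaches from x = -88 to +62 mm and y = -70 to +70 mm. Its +x axis points away from the robot (turned 0.1 to 0.45 rad to the left).
- pin_left (a point): Foot of the left locating pin, on the top face of the base, at x = +12, y = +44 mm, z = 12 mm of the base frame. Steel pin 10 mm in diameter, 10 mm tall, of which the upper 5.5 mm is a conical nose that ends in a 3 mm flat.
- pin_right (a point): Foot of the right locating pin, the same at x = +12, y = -44 mm of the base frame.
- nest_plate: Loose aluminium plate, 100 x 120 x 8 mm (x by y by z), about 0.35 kg. Origin at the centre of its underside; z is its upward normal. Home, its frame lies 12 mm above that of the base with the same x and y axes. At the start it is 14 to 28 mm short of home along the base's -x, up to 14 mm to either side and turned up to 0.12 rad; it slides on base and pins against a few newtons of friction.
- nest (a point): Centre of the plate's top face (plate frame z = 8 mm), inside a low blue ring fixed on it (nest for a lens barrel; 64 mm outside, 54 mm inside, 8 mm tall). At the start the near (-x) edge of the plate rests on the base and its far part leans on the pin noses, tilted about 0.1 rad.
- hole_left (a point): Centre, at the underside, of the plate's left hole: a through hole 14 mm in diameter (2 mm of play all round the pin), at x = +12, y = +44 mm of the plate frame. It belongs over pin_left.
- hole_right (a point): The same for the right hole, at x = +12, y = -44 mm of the plate frame. It belongs over pin_right.
- stopper: Black bottle stopper standing on its plug on the bench, 43 mm in diameter at its top flange, 32 mm tall, origin at the centre of its underside. Bystander.
- glue_bottle: White dropper bottle standing on the bench, 29 mm in diameter, 115 mm tall, origin at the centre of its underside. Bystander.
- tape: Roll of tan paper tape lying flat on the bench, 68 mm in diameter, 19 mm tall, origin at the centre of its underside. Bystander.

How it is judged:
At the end, for the whole second after the job is handed in: Each hole centre is within 4 mm of its pin (seen from above), the plate's underside is less than 2.5 mm above the base, the plate is level within 0.025 rad and it lies still (horizontal distance between hole_left and pin_left below 0.004 m and horizontal distance between hole_right and pin_right below 0.004 m and z of nest_plate in the frame of fixture_base below 0.0145 m and angle between nest_plate's own z axis and vertical below 0.025 rad and linear speed of nest_plate below 0.01 m/s and angular speed of nest_plate below 0.1 rad/s); the robot touches nothing.
It fails at once if the plate is lifted off the pins: its middle rises more than 16 mm above the base (z of nest_plate in the frame of fixture_base above 0.028 m).
It fails at once if the black stopper is moved more than 20 mm or tipped over (distance of stopper from where it was at the start of the episode above 0.02 m or angle between stopper's own z axis and vertical above 0.5 rad).
It fails at once if the dropper bottle is moved more than 20 mm or tipped over (distance of glue_bottle from where it was at the start of the episode above 0.02 m or angle between glue_bottle's own z axis and vertical above 0.5 rad).
It fails at once if the tape roll is moved more than 20 mm or tipped over (distance of tape from where it was at the start of the episode above 0.02 m or angle between tape's own z axis and vertical above 0.5 rad).
It also fails if it takes over 64 s, if anything falls off the work surface, if the arm or the gripper's body presses on something with over 40 N, if the wrist force passes 120 N, or if a joint passes its speed limit or range.

ROBOT

A 6-joint arm with a two-finger parallel gripper is mounted at the origin on a cart in front of the work surface, level with it; the furniture and walls round the work are solid. World frame = base frame: x ahead of the robot, y to its left, z up, the work surface at z = 0. Lengths are in m, angles in rad, forces in N, time in s.
With the tool pointing down it reaches from about 0.225 to 0.725 m from the base axis. Payload 3.1 kg.
Tool frame: the origin (TCP) lies midway between the tips of the shut fingers; the grasp point (between the pads) lies 19 mm behind it (manip.hold_point_z is the distance from the TCP to the grasp point, in m); z points along the fingers, y is the direction in which the jaws open and shut (so a half turn about z gives the same grasp; the last joint's range is limited). The gripper opens to 85 mm and grips with 20 to 120 N. Pads are 22 mm wide; open, the fingers measure 114 mm over their backs; the gripper's body (76 mm by 85 mm) begins 54 mm behind the grasp point. The pads swing forward as they close: fully open they stand 13 mm farther back than shut.
Start: joints at [-1.354, 0.048, 0.099, 1.622, 0, 1.443], TCP at [0.177, -0.494, 0.231] pointing down, gripper open.
Joint ranges: [-2.91, 2.91], [-0.99, 1.94], [-1.21, 1.42], [-2.12, 2.29], [-1.49, 1.47], [-3.14, 3.14]. Speed limits (rad/s): [2.79, 2.79, 3.14, 3.14, 3.14, 3.14].

INTERFACE

Orientations are given as a 3x3 rotation matrix whose columns are the frame's x, y, z axes.
In Python, from cell import manip gives the robot as it stands. The module is installed in compiled form; this text tells all that it offers.
- The arm moves only by the tool jog_arm, never from a script. Its argument "plan" is a list of rows, each an object with "offset": the shift along the tool's x, y, z in mm, a list of three; "rotation": the turn, a rotation vector about the tool's x, y, z in degrees, a list of three. In form: [{"offset": [x, y, z], "rotation": [ax, ay, az]}, ...]. A call has 1 to 8 rows; each row shifts and turns the commanded pose from where the row before left it, along the tool's axes as they then stand; what a row does not reach is not made up. A row lasts 1/10 s, in which the tool goes at most 50 mm and 8.59 degrees, less where a joint would pass 70% of its speed; a pose out of reach is approached as far as the arm can. A call is refused whole if a number of a shift passes 50 or a number of a turn 8.59, either way. A call with a gripper value outside its range is refused whole. "grip" is the opening, from -1 (shut) to 1 (fully open), so that 0 is half open, set as the call begins (left out, the last holds). The fingers move at their own pace and stop on an object; the grip force is fixed at half the most. Time passes only in rows, so rows that do not move let the fingers close. It gives the time, the measured TCP pose, the force and the opening at its end, in the units of the state.
- manip.observe(): the state, without advancing time (a new reading comes with each control period).
- manip.snapshot(name): name is "scene" or "top"; returns the picture (400x640x3 uint8, red, green, blue); there is no depth.
- manip.get_calibration(name): a dict with "mtx" (3x3 intrinsics, pixels), "pose" (4x4, takes a point from camera to world coordinates). Camera axes: x right, y up, looking along -z (the intrinsics and any distortion apply to the point x, -y, -z); pixel columns grow to the right and rows downward; lengths in m; the calibration is good to about 2 mm. A picture is of the moment at which its call begins. get_calibration takes no time and is no camera call.
- manip.finish_job(): hands the job in, once; it reports no verdict.
The state is a dict: "clock": time; "qpos": joint angles; "joint_velocities": joint speeds; "effort": joint torques, N m; "ee_pos": TCP position; "tool_rot": TCP orientation; "ft_force": force on the tool from outside, world axes, zero at the start; "wrist_torque": the same for the moment, N m; "opening": opening from 0.0 (shut) to 1.0 (fully open).
Only numpy, scipy, OpenCV 4.12 (cv2) and the standard library are available. Lean on these libraries where they do the work, as an engineer would, in place of code of your own. Each camera call takes 0.05 s, during which the arm holds its last target. There are 200 camera calls.

## Working session

There is one attempt and no reset: what is moved stays moved. The work goes in short steps, Python scripts to look and compute and a tool call to move; the robot and the scene stay as the last step left them, time stands still between calls to the robot, and variables do not carry over. Pictures are saved under pics/ and viewed, about 8 in all and at most 12, crops included, and the job is handed in when it is done.

Besides the shell and the picture viewer there is one more tool, called as a command line: name --argument value ..., lists and objects as JSON in quotes. jog_arm: Moves the arm, as the interface text tells. Its arguments: {"type":"object","properties":{"plan":{"type":"array","items":{"type":"object","properties":{"offset":{"type":"array","items":{"type":"number"}},"rotation":{"type":"array","items":{"type":"number"}}}}},"grip":{"type":"number"}},"required":["plan"]}

```bash
mkdir -p pics; cat > h.py <<'E'
import numpy as np, cv2
from cell import manip
def snap(cam,name,crop=None,k=1):
    im=manip.snapshot(cam)[:,:,::-1].copy()
    if crop: x0,y0,x1,y1=crop; im=im[y0:y1,x0:x1]
    cv2.imwrite(f'pics/{name}.png',cv2.resize(im,None,fx=k,fy=k,interpolation=cv2.INTER_CUBIC))
def p2w(cam,u,v,z):
    c=manip.get_calibration(cam);K=np.array(c['mtx']);T=np.array(c['pose'])
    d=np.linalg.solve(K,[u,v,1.]);d=T[:3,:3]@[d[0],-d[1],-d[2]]
    o=T[:3,3];return o+d*(z-o[2])/d[2]
def w2p(cam,p):
    c=manip.get_calibration(cam);K=np.array(c['mtx']);T=np.array(c['pose'])
    q=T[:3,:3].T@(np.array(p)-T[:3,3]);q=K@[q[0],-q[1],-q[2]];return q[:2]/q[2]
E
python3 - <<'E'
from h import *
a=manip.snapshot('top')[:,:,::-1];b=manip.snapshot('scene')[:,:,::-1]
cv2.imwrite('pics/a.png',a);cv2.imwrite('pics/b.png',b)
for c in('top','scene'):print(manip.get_calibration(c))
s=manip.observe();print(s)
E
```

```text
{'mtx': array([[395.82483785,   0.        , 326.7134015 ],
       [  0.        , 395.82483785, 195.11464277],
       [  0.        ,   0.        ,   1.        ]]), 'pose': array([[-0.01480135,  0.98957328, -0.1432677 ,  0.34110433],
       [-0.99970824, -0.01191066,  0.02101358,  0.15148722],
       [ 0.01908807,  0.14353693,  0.98946086,  0.98128735],
       [ 0.        ,  0.        ,  0.        ,  1.        ]])}
{'mtx': array([[451.6064139 ,   0.        , 309.67239394],
       [  0.        , 451.6064139 , 203.91816936],
       [  0.        ,   0.        ,   1.        ]]), 'pose': array([[-0.64910528,  0.3586927 , -0.6708218 , -0.14247821],
       [-0.76041476, -0.33004621,  0.55932003,  0.63498444],
       [-0.02077818,  0.87316038,  0.48698996,  0.5064117 ],
       [ 0.        ,  0.        ,  0.        ,  1.        ]])}
{'clock': 0.1, 'qpos': array([-1.35379869e+00,  4.87021360e-02,  9.77341483e-02,  1.62201971e+00,
        4.63134407e-06,  1.44298597e+00]), 'joint_velocities': array([ 0.00053056, -0.00260247,  0.00370065,  0.00115756,  0.0020606 ,
       -0.00161391]), 'effort': array([ 2.65445247e-03, -3.39851761e+01,  3.20935857e+01,  1.58373755e-02,
       -8.35275000e-05,  4.61233739e-06]), 'ee_pos': array([ 0.17731985, -0.49354668,  0.23021079]), 'tool_rot': array([[ 9.41140439e-01,  3.38015468e-01, -4.67275986e-04],
       [ 3.38015672e-01, -9.41138046e-01,  2.14097442e-03],
       [ 2.83911263e-04, -2.17290421e-03, -9.99997599e-01]]), 'ft_force': array([-0.3114909 , -0.00261633,  0.01834878]), 'wrist_torque': array([-0.00636478, -0.00722318,  0.01870781]), 'opening': 0.9976027700732237}
```

View pics/a.png

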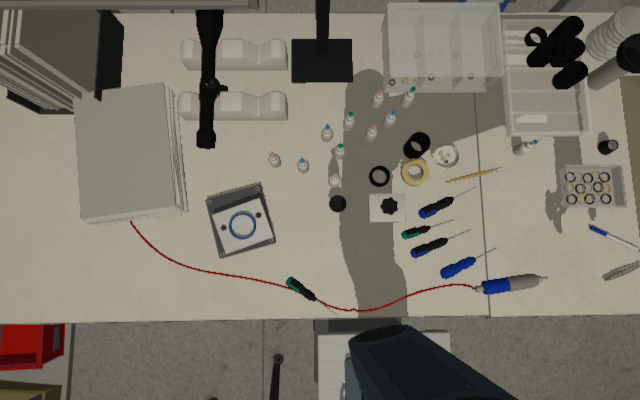

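View pics/b.png

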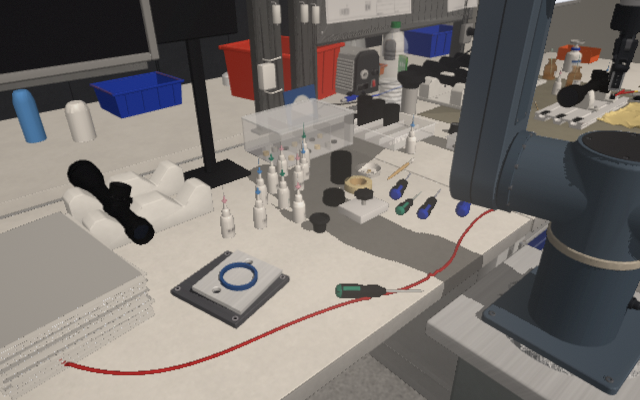

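The top view shows the base around pixel (241,220), with the plate and blue ring on it. I'll enlarge both views.

```bash
python3 - <<'E'
import cv2
a=cv2.imread('pics/a.png')[175:265,195:285];b=cv2.imread('pics/b.png')[240:330,165:295]
cv2.imwrite('pics/a2.png',cv2.resize(a,None,fx=6.6,fy=6.6,interpolation=cv2.INTER_CUBIC))
E
```

```text
(no output)
```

View pics/a2.png

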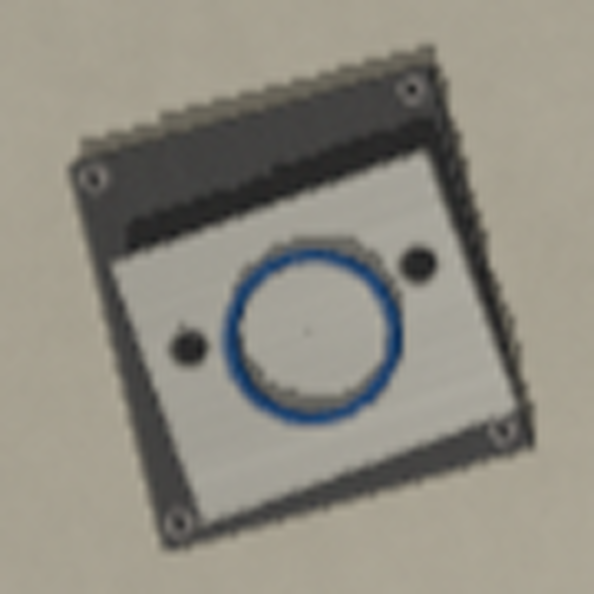

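```bash
cat > fit.py <<'E'
from h import *
from scipy.optimize import least_squares
from scipy.spatial.transform import Rotation as R
def fit(cam,pts,px,x0,z,tilt=0):
    # pts in body frame; pose: x,y,yaw at height z, tilt = nose up about body y at x=-0.05
    def tr(q):
        P=np.array(pts,float); P=P-[-.05,0,0] if tilt else P
        P=P@R.from_euler('y',-tilt).as_matrix().T; P=P+[-.05,0,0] if tilt else P
        return P@R.from_euler('z',q[2]).as_matrix().T+[q[0],q[1],z]
    f=lambda q:(np.array([w2p(cam,p) for p in tr(q)])-px).ravel()
    s=least_squares(f,x0); return s.x,tr(s.x),np.abs(s.fun).max()
E
python3 - <<'E'
from fit import *
c=lambda L:np.array(L,float)/6.6+[195,175]-.42
B,_,e=fit('top',[[.062,.07,.012],[.062,-.07,.012],[-.088,-.07,.012],[-.088,.07,.012]],c([[72,165],[435,65],[532,445],[165,548]]),[.4,.35,.3],0)
print('base',B,e)
pp=[[.05,.06,.008],[.05,-.06,.008],[-.05,-.06,.008],[-.05,.06,.008],[.012,.044,.008],[.012,-.044,.008]]
P,W,e=fit('top',pp,c([[112,260],[430,150],[522,412],[205,522],[188,349],[418,265]]),[.4,.35,.3],.012,.1)
print('plate',P,e)
Rb=R.from_euler('z',-B[2]).as_matrix()
print('plate in base',Rb@[P[0]-B[0],P[1]-B[1],0]*1000,P[2]-B[2])
print(np.round((W-[B[0],B[1],0])@Rb.T*1000,1))
for n,u,v,z in(('stopper',338,203,.032),('bot',275,159,.1),('bot2',303,165,.1),('driver',300,289,.02)):print(n,p2w('top',u,v,z))
E
```

```text
base [0.43380383 0.34637706 0.2594151 ] 0.7461757974080001
plate [0.4090549  0.33505098 0.33136653] 0.5354269630211661
plate in base [-26.82614273  -4.59862721   0.        ] 0.07195143605094095
[[ 17.4  58.7  29.9]
 [ 26.1 -60.9  29.9]
 [-73.2 -68.1  20. ]
 [-81.8  51.6  20. ]
 [-19.1  40.1  26.1]
 [-12.8 -47.7  26.1]]
stopper [0.45896127 0.1043164  0.032     ]
bot [0.55312022 0.24917999 0.1       ]
bot2 [0.53850611 0.18564505 0.1       ]
driver [0.25626011 0.19771306 0.02      ]
```

```bash
cat > plan.py <<'E'
from h import *
from scipy.spatial.transform import Rotation as R
B=np.array([0.4338,0.3464,0.2594])
def b2w(x,y,z,yaw=0): # base mm -> world pos + tool rot (tool x = -base x, y=+base y, z down)
    p=R.from_euler('z',B[2]).apply([x/1e3,y/1e3,0])+[B[0],B[1],z/1e3]
    r=R.from_euler('z',B[2]+yaw)*R.from_matrix([[-1,0,0],[0,1,0],[0,0,-1]])
    return p,r
def w2b(p): return R.from_euler('z',-B[2]).apply(np.array(p)-[B[0],B[1],0])*1000
def rows(wps,rd=1):
    s=manip.observe();p=s['ee_pos'];r=R.from_matrix(s['tool_rot'])
    for P,Q in wps:
        print(dict(offset=r.inv().apply(np.array(P)-p).__mul__(1000).round(rd).tolist(),rotation=np.degrees((r.inv()*Q).as_rotvec()).round(2).tolist()))
        p,r=np.array(P),Q
E
python3 - <<'E'
from plan import *
P,Q=b2w(-112,-3,120)
s=manip.observe();p0=s['ee_pos'];R0=R.from_matrix(s['tool_rot'])
a0,a1=np.arctan2(p0[1],p0[0]),np.arctan2(P[1],P[0]);r0,r1=np.hypot(*p0[:2]),np.hypot(*P[:2])
yw=B[2]+np.pi;y0=np.arctan2(s['tool_rot'][1,0],s['tool_rot'][0,0]);n=24
w=[]
for i in range(1,n+1):
    t=i/n;a=a0+t*(a1-a0);r=r0+t*(r1-r0)
    w.append(([r*np.cos(a),r*np.sin(a),p0[2]],R.from_euler('z',y0+t*(yw-y0))*R.from_matrix(np.diag([1,-1,-1]))))
rows(w,0);print(P,a1)
for u,v in((240,272),(200,268),(160,250)):print(p2w('top',u,v,0.003))
E
```

```text
{'offset': [43.0, -5.0, 0.0], 'rotation': [-0.12, -0.02, -7.3]}
{'offset': [43.0, -3.0, 0.0], 'rotation': [0.0, 0.0, -7.3]}
{'offset': [43.0, -1.0, 0.0], 'rotation': [0.0, 0.0, -7.3]}
{'offset': [43.0, 1.0, 0.0], 'rotation': [0.0, 0.0, -7.3]}
{'offset': [42.0, 3.0, 0.0], 'rotation': [0.0, 0.0, -7.3]}
{'offset': [42.0, 5.0, 0.0], 'rotation': [0.0, 0.0, -7.3]}
{'offset': [42.0, 6.0, 0.0], 'rotation': [0.0, 0.0, -7.3]}
{'offset': [41.0, 8.0, 0.0], 'rotation': [0.0, 0.0, -7.3]}
{'offset': [40.0, 10.0, 0.0], 'rotation': [0.0, 0.0, -7.3]}
{'offset': [40.0, 12.0, 0.0], 'rotation': [0.0, 0.0, -7.3]}
{'offset': [39.0, 13.0, 0.0], 'rotation': [0.0, 0.0, -7.3]}
{'offset': [38.0, 15.0, 0.0], 'rotation': [0.0, 0.0, -7.3]}
{'offset': [37.0, 16.0, 0.0], 'rotation': [0.0, 0.0, -7.3]}
{'offset': [36.0, 18.0, 0.0], 'rotation': [0.0, 0.0, -7.3]}
{'offset': [35.0, 19.0, 0.0], 'rotation': [0.0, 0.0, -7.3]}
{'offset': [34.0, 21.0, 0.0], 'rotation': [0.0, 0.0, -7.3]}
{'offset': [33.0, 22.0, 0.0], 'rotation': [0.0, 0.0, -7.3]}
{'offset': [32.0, 23.0, 0.0], 'rotation': [0.0, 0.0, -7.3]}
{'offset': [30.0, 25.0, 0.0], 'rotation': [0.0, 0.0, -7.3]}
{'offset': [29.0, 26.0, 0.0], 'rotation': [0.0, 0.0, -7.3]}
{'offset': [28.0, 27.0, 0.0], 'rotation': [0.0, 0.0, -7.3]}
{'offset': [26.0, 28.0, 0.0], 'rotation': [0.0, 0.0, -7.3]}
{'offset': [25.0, 29.0, 0.0], 'rotation': [0.0, 0.0, -7.3]}
{'offset': [24.0, 30.0, 0.0], 'rotation': [0.0, 0.0, -7.3]}
[0.32631657 0.31477229 0.12      ] 0.7673928155035922
[0.29733348 0.34331545 0.003     ]
[0.30835811 0.43981457 0.003     ]
[0.35291873 0.53773813 0.003     ]
```

jog_arm --plan '[{"offset": [43, -5, 0], "rotation": [0, 0, -7.3]}, {"offset": [43, -3, 0], "rotation": [0, 0, -7.3]}, {"offset": [43, -1, 0], "rotation": [0, 0, -7.3]}, {"offset": [43, 1, 0], "rotation": [0, 0, -7.3]}, {"offset": [42, 3, 0], "rotation": [0, 0, -7.3]}, {"offset": [42, 5, 0], "rotation": [0, 0, -7.3]}, {"offset": [42, 6, 0], "rotation": [0, 0, -7.3]}, {"offset": [41, 8, 0], "rotation": [0, 0, -7.3]}]' --grip 0

```text
clock: 0.9
ee_pos: [0.4241, -0.2652, 0.2305]
tool_rot: [[0.2, 0.98, -0.001], [0.98, -0.2, 0.001], [0.001, -0.001, -1.0]]
ft_force: [0.7, 0.9, 0.6]
opening: 0.504
```

jog_arm --plan '[{"offset": [40, 10, 0], "rotation": [0, 0, -7.3]}, {"offset": [40, 12, 0], "rotation": [0, 0, -7.3]}, {"offset": [39, 13, 0], "rotation": [0, 0, -7.3]}, {"offset": [38, 15, 0], "rotation": [0, 0, -7.3]}, {"offset": [37, 16, 0], "rotation": [0, 0, -7.3]}, {"offset": [36, 18, 0], "rotation": [0, 0, -7.3]}, {"offset": [35, 19, 0], "rotation": [0, 0, -7.3]}, {"offset": [34, 21, 0], "rotation": [0, 0, -7.3]}]'

```text
clock: 1.7
ee_pos: [0.4732, 0.0502, 0.2306]
tool_rot: [[-0.73, 0.684, -0.001], [0.684, 0.73, 0.0], [0.001, -0.001, -1.0]]
ft_force: [-0.2, -0.1, 0.2]
opening: 0.507
```

jog_arm --plan '[{"offset": [33, 22, 0], "rotation": [0, 0, -7.3]}, {"offset": [32, 23, 0], "rotation": [0, 0, -7.3]}, {"offset": [30, 25, 0], "rotation": [0, 0, -7.3]}, {"offset": [29, 26, 0], "rotation": [0, 0, -7.3]}, {"offset": [28, 27, 0], "rotation": [0, 0, -7.3]}, {"offset": [26, 28, 0], "rotation": [0, 0, -7.3]}, {"offset": [25, 29, 0], "rotation": [0, 0, -7.3]}, {"offset": [24, 30, 0], "rotation": [0, 0, -7.3]}]'

```text
clock: 2.5
ee_pos: [0.3237, 0.3162, 0.2306]
tool_rot: [[-0.965, -0.263, -0.001], [-0.263, 0.965, -0.0], [0.001, -0.0, -1.0]]
ft_force: [0.0, -0.2, -0.5]
opening: 0.501
```

```bash
python3 - <<'E'
from plan import *
s=manip.observe();print(s['ee_pos'],s['opening'],s['ft_force'],s['clock'],w2b(s['ee_pos']))
rows([b2w(-112,-3,100),b2w(-112,-3,35),b2w(-112,-3,11.5)])
E
```

```text
[0.32372099 0.31623922 0.23062393] 0.5014545740732037 [ 0.02407941 -0.24313038 -0.54519059] 2.5 [-114.13247444   -0.91638518  230.62392794]
{'offset': [-2.2, -2.1, 130.6], 'rotation': [-0.01, -0.05, 0.39]}
{'offset': [0.0, 0.0, 65.0], 'rotation': [0.0, 0.0, 0.0]}
{'offset': [0.0, 0.0, 23.5], 'rotation': [0.0, 0.0, 0.0]}
```

jog_arm --plan '[{"offset": [-1, -2, 45], "rotation": [0, 0, 0.39]}, {"offset": [0, 0, 45], "rotation": [0, 0, 0]}, {"offset": [0, 0, 45], "rotation": [0, 0, 0]}, {"offset": [0, 0, 45], "rotation": [0, 0, 0]}, {"offset": [0, 0, 24], "rotation": [0, 0, 0]}, {"offset": [0, 0, 15], "rotation": [0, 0, 0]}, {"offset": [0, 0, 0], "rotation": [0, 0, 0]}]'

```text
clock: 3.2
ee_pos: [0.3235, 0.3115, 0.0088]
tool_rot: [[-0.968, -0.252, -0.006], [-0.252, 0.968, -0.004], [0.007, -0.003, -1.0]]
ft_force: [-0.1, 0.4, 0.4]
opening: 0.501
```

```bash
python3 - <<'E'
from plan import *
s=manip.observe();print(s['ee_pos'],s['ft_force'],s['clock'],w2b(s['ee_pos']))
snap('scene','c',(165,220,295,330),5)
E
```

```text
[0.32348549 0.31145907 0.0087636 ] [-0.14410905  0.4406522   0.392296  ] 3.2 [-115.58620984   -5.47619934    8.76359783]
```

View pics/c.png

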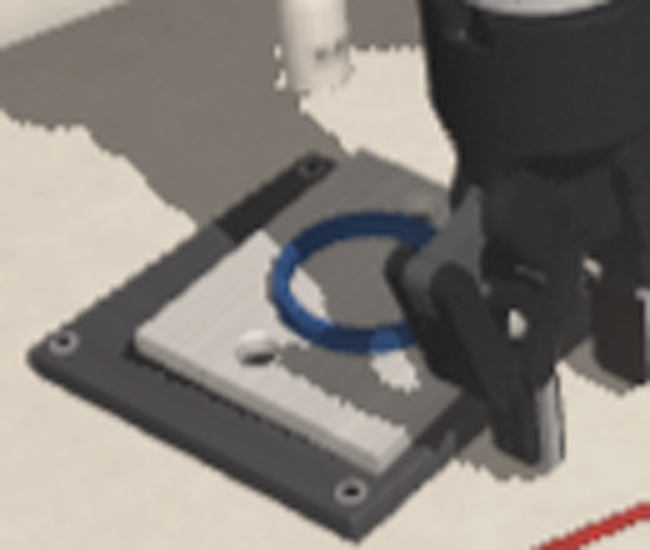

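jog_arm --plan '[{"offset": [0, 2, -3.5], "rotation": [0, 0, 0]}, {"offset": [-8, 0, 0], "rotation": [0, 0, 0]}, {"offset": [-8, 0, 0], "rotation": [0, 0, 0]}, {"offset": [-3, 0, 0], "rotation": [0, 0, 0]}, {"offset": [-2, 0, 0], "rotation": [0, 0, 0]}, {"offset": [0, 0, 0], "rotation": [0, 0, 0]}]'

```text
clock: 3.85
ee_pos: [0.3467, 0.3208, 0.0159]
tool_rot: [[-0.968, -0.251, 0.0], [-0.251, 0.968, 0.0], [-0.0, 0.0, -1.0]]
ft_force: [-0.3, 0.1, -0.6]
opening: 0.5
```

```bash
python3 - <<'E'
from plan import *
s=manip.observe();print(s['ft_force'],s['clock'],w2b(s['ee_pos']));rows([b2w(-90,-3,12)])
E
```

```text
[-0.25161615  0.05794426 -0.61949512] 3.85 [-90.76401307  -2.39828125  15.93695256]
{'offset': [-0.8, -0.6, 3.9], 'rotation': [0.0, 0.01, -0.32]}
```

jog_arm --plan '[{"offset": [2, 0, 3.5], "rotation": [0, 0, -0.3]}, {"offset": [0, 0, 0], "rotation": [0, 0, 0]}, {"offset": [-2, 0, 0], "rotation": [0, 0, 0]}, {"offset": [-2, 0, 0], "rotation": [0, 0, 0]}, {"offset": [-2, 0, 0], "rotation": [0, 0, 0]}, {"offset": [-2, 0, 0], "rotation": [0, 0, 0]}]'

```text
clock: 4.45
ee_pos: [0.3509, 0.3222, 0.012]
tool_rot: [[-0.966, -0.257, -0.003], [-0.257, 0.966, -0.0], [0.003, 0.001, -1.0]]
ft_force: [-2.8, 0.7, 1.0]
opening: 0.504
```

jog_arm --plan '[{"offset": [-2, 0, 0], "rotation": [0, 0, 0]}, {"offset": [-2, 0, 0], "rotation": [0, 0, 0]}, {"offset": [-2, 0, 0], "rotation": [0, 0, 0]}]'

```text
clock: 4.75
ee_pos: [0.3579, 0.3238, 0.0121]
tool_rot: [[-0.967, -0.257, -0.0], [-0.257, 0.967, -0.0], [0.0, -0.0, -1.0]]
ft_force: [-3.0, 1.2, -0.2]
opening: 0.503
```

jog_arm --plan '[{"offset": [-2, 0, 0], "rotation": [0, 0, 0]}, {"offset": [-2, 0, 0], "rotation": [0, 0, 0]}, {"offset": [-2, 0, 0], "rotation": [0, 0, 0]}, {"offset": [0, 0, 0], "rotation": [0, 0, 0]}]'

```text
clock: 5.15
ee_pos: [0.3641, 0.3252, 0.0122]
tool_rot: [[-0.967, -0.256, 0.001], [-0.256, 0.967, -0.0], [-0.0, -0.001, -1.0]]
ft_force: [-1.2, -0.3, -1.5]
opening: 0.503
```

```bash
python3 - <<'E'
from plan import *
s=manip.observe();print(s['ft_force'],s['clock'],w2b(s['ee_pos']))
snap('top','d',(195,175,285,265),6.6)
E
```

```text
[-1.21323806 -0.27818723 -1.49196287] 5.15 [-72.80698496  -2.62720388  12.217621  ]
```

View pics/d.png

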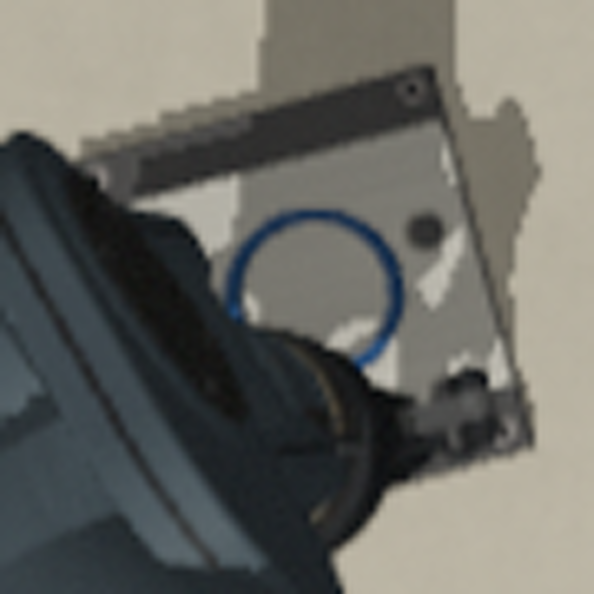

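```bash
cat > rel.py <<'E'
from fit import *
from plan import B,w2b
def rel(pts,px,tilt=.1):
    c=np.array(px,float)/6.6+[195,175]-.42
    P,W,e=fit('top',pts,c,[.42,.34,.26],.012,tilt);print('plate in base',w2b([P[0],P[1],0])[:2],P[2]-B[2],'err',e)
E
python3 - <<'E'
from rel import *
rel([[.05,-.06,.008],[.012,-.044,.008],[-.05,-.06,.008],[.0,0,.016],[.05,.047,.008]],[[438,118],[427,232],[510,390],[316,293],[149,197]])
for y in(0,-5):
  print([(w2p('top',np.append(0,0)if 0 else __import__('plan').b2w(x,yy,z)[0])-[195,175]+.42)*6.6 for x,yy,z in((38,-60+y,30),(0,-44+y,26))])
E
```

```text
plate in base [-12.1914099   -7.79808712] -0.00559837842074945 err 0.8543023764962925
[array([417.3168914 , 121.87240613]), array([402.19699957, 233.91084596])]
[array([430.55867278, 118.26318123]), array([415.4711255 , 230.26064029])]
```

The plate is now square to the base, 12 mm short and about 8 mm to the right. Next I go round to its right side and push it left.

```bash
python3 - <<'E'
from plan import *
rows([b2w(-95,-3,12),b2w(-95,-3,70),b2w(-54,-52,70),b2w(-12,-100,70),b2w(-12,-100,17)])
E
```

```text
{'offset': [22.2, -0.4, 0.3], 'rotation': [-0.03, 0.03, -0.02]}
{'offset': [0.0, 0.0, -58.0], 'rotation': [0.0, 0.0, 0.0]}
{'offset': [-41.0, -49.0, 0.0], 'rotation': [0.0, 0.0, 0.0]}
{'offset': [-42.0, -48.0, 0.0], 'rotation': [0.0, 0.0, 0.0]}
{'offset': [0.0, 0.0, 53.0], 'rotation': [0.0, 0.0, 0.0]}
```

jog_arm --plan '[{"offset": [10, 0, 0], "rotation": [0, 0, 0]}, {"offset": [12, 0, 0], "rotation": [0, 0, 0]}, {"offset": [0, 0, -29], "rotation": [0, 0, 0]}, {"offset": [0, 0, -29], "rotation": [0, 0, 0]}]'

```text
clock: 5.6
ee_pos: [0.3404, 0.3187, 0.0699]
tool_rot: [[-0.966, -0.257, -0.002], [-0.257, 0.966, -0.002], [0.002, -0.001, -1.0]]
ft_force: [1.4, 0.9, 0.3]
opening: 0.5
```

jog_arm --plan '[{"offset": [-20, -25, 0], "rotation": [0, 0, 0]}, {"offset": [-21, -24, 0], "rotation": [0, 0, 0]}, {"offset": [-21, -24, 0], "rotation": [0, 0, 0]}, {"offset": [-21, -24, 0], "rotation": [0, 0, 0]}, {"offset": [0, 0, 0], "rotation": [0, 0, 0]}, {"offset": [0, 0, 20], "rotation": [0, 0, 0]}, {"offset": [0, 0, 20], "rotation": [0, 0, 0]}, {"offset": [0, 0, 0], "rotation": [0, 0, 0]}]' --grip -1

```text
clock: 6.4
ee_pos: [0.444, 0.2465, 0.0276]
tool_rot: [[-0.966, -0.257, -0.006], [-0.257, 0.966, -0.002], [0.006, -0.001, -1.0]]
ft_force: [-0.3, 0.7, -0.6]
opening: 0.003
```

```bash
python3 - <<'E'
from plan import *
s=manip.observe();print(s['ft_force'],s['clock'],w2b(s['ee_pos']),s['opening'])
rows([b2w(-12,-100,17),b2w(-12,-85,17)])
E
```

```text
[-0.26577929  0.6522194  -0.55770268] 6.4 [-15.72623306 -99.19788508  27.58272554] 0.0029566448493284297
{'offset': [-3.8, -0.8, 10.6], 'rotation': [-0.04, -0.34, 0.03]}
{'offset': [0.0, 15.0, 0.0], 'rotation': [0.0, 0.0, 0.0]}
```

jog_arm --plan '[{"offset": [-3, 0, 6], "rotation": [0, 0, 0]}, {"offset": [0, 0, 6], "rotation": [0, 0, 0]}, {"offset": [0, 5, 0], "rotation": [0, 0, 0]}, {"offset": [0, 5, 0], "rotation": [0, 0, 0]}, {"offset": [0, 2, 0], "rotation": [0, 0, 0]}, {"offset": [0, 0, 0], "rotation": [0, 0, 0]}]'

```text
clock: 7.0
ee_pos: [0.4475, 0.2603, 0.0188]
tool_rot: [[-0.966, -0.257, 0.001], [-0.257, 0.966, 0.0], [-0.001, 0.0, -1.0]]
ft_force: [-0.5, 1.0, 0.0]
opening: 0.0
```

jog_arm --plan '[{"offset": [0, 2, 0], "rotation": [0, 0, 0]}, {"offset": [0, 2, 0], "rotation": [0, 0, 0]}, {"offset": [0, 0, 0], "rotation": [0, 0, 0]}]'

```text
clock: 7.3
ee_pos: [0.4462, 0.2637, 0.0183]
tool_rot: [[-0.966, -0.257, -0.0], [-0.257, 0.966, 0.0], [-0.0, 0.0, -1.0]]
ft_force: [-0.1, 0.1, 1.1]
opening: -0.001
```

jog_arm --plan '[{"offset": [0, 2, 0], "rotation": [0, 0, 0]}, {"offset": [0, 2, 0], "rotation": [0, 0, 0]}, {"offset": [0, 0, 0], "rotation": [0, 0, 0]}]'

```text
clock: 7.6
ee_pos: [0.4453, 0.2671, 0.0182]
tool_rot: [[-0.967, -0.256, 0.0], [-0.256, 0.967, -0.001], [0.0, -0.001, -1.0]]
ft_force: [1.1, -1.1, 1.1]
opening: 0.005
```

```bash
python3 - <<'E'
from plan import *
s=manip.observe();print(s['ft_force'],s['clock'],w2b(s['ee_pos']),s['opening'])
E
```

```text
[ 1.1076186  -1.10931108  1.06148258] 7.6 [ -9.18630748 -79.55668138  18.24480726] 0.005008375620120968
```

jog_arm --plan '[{"offset": [0, 2, 0], "rotation": [0, 0, 0]}, {"offset": [0, 2, 0], "rotation": [0, 0, 0]}, {"offset": [0, 0, 0], "rotation": [0, 0, 0]}]'

```text
clock: 7.9
ee_pos: [0.4442, 0.2713, 0.0183]
tool_rot: [[-0.967, -0.257, -0.0], [-0.257, 0.967, -0.0], [0.0, -0.0, -1.0]]
ft_force: [0.9, -1.1, -0.4]
opening: -0.003
```

```bash
python3 - <<'E'
from plan import *
s=manip.observe();print(s['ft_force'],s['clock'],w2b(s['ee_pos']),s['opening'])
snap('top','e',(195,175,285,265),6.6)
E
```

```text
[ 0.91636451 -1.0513499  -0.41206553] 7.9 [ -9.20147175 -75.25595191  18.2725963 ] -0.003084466424149613
```

View pics/e.png

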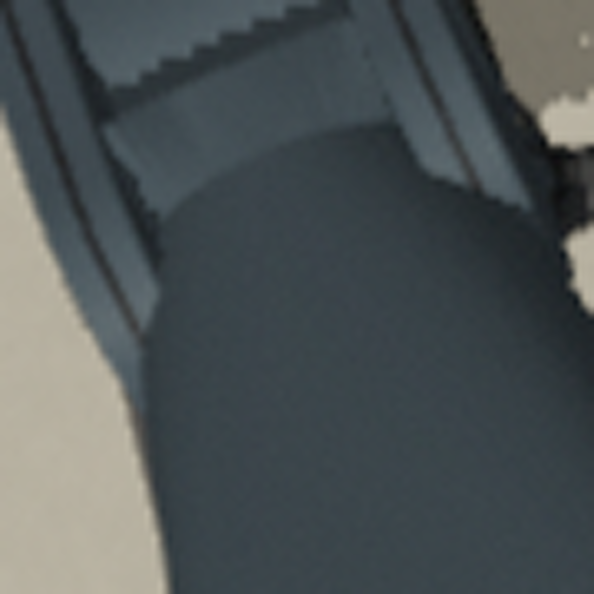

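The arm hides the plate from the top camera, so I'll use the scene camera.

```bash
python3 - <<'E'
from h import *
snap('scene','f',(165,220,295,330),6)
E
```

```text
(no output)
```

View pics/f.png

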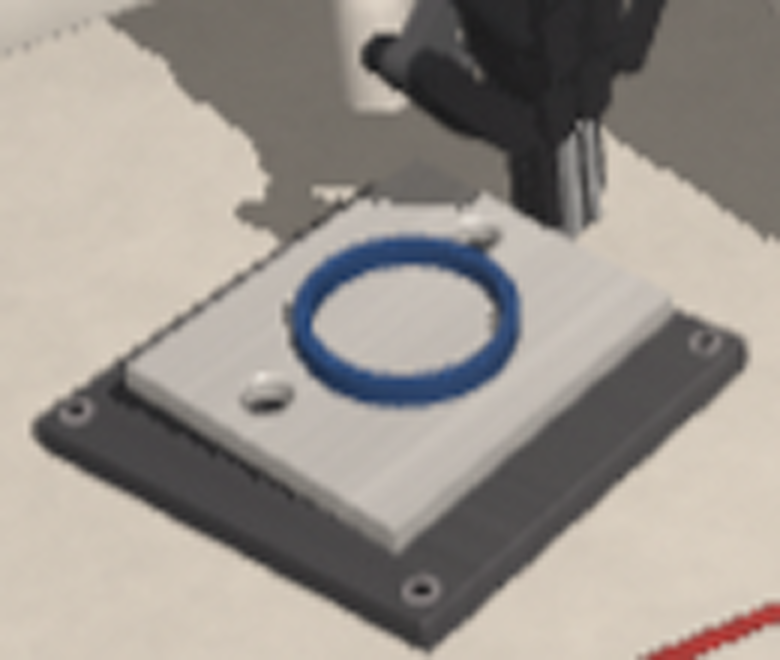

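```bash
python3 - <<'E'
from fit import *
from plan import B
c=lambda L:np.array(L,float)/6+[165,220]-.42
B2,_,e=fit('scene',[[.062,.07,.012],[-.088,-.07,.012],[-.088,.07,.012]],c([[34,428],[748,342],[428,624]]),B,0)
print(B2,B,e)
for tilt in(.06,.1,.12):
  P,W,e=fit('scene',[[.05,.06,.008],[-.05,-.06,.008],[-.05,.06,.008],[.012,.044,.008],[.012,-.044,.008]],c([[126,376],[675,302],[396,541],[268,386],[478,230]]),B,.012,tilt)
  for b in(B,B2):print(R.from_euler('z',-b[2]).apply([P[0]-b[0],P[1]-b[1],0])*1e3,P[2]-b[2],e)
E
```

```text
[0.43090015 0.35203604 0.27622999] [0.4338 0.3464 0.2594] 0.909289319616505
[-12.6584811   -1.99961786   0.        ] -0.006347373553428293 2.2666832935752836
[-11.43754587  -7.99956382   0.        ] -0.023177366446911707 2.2666832935752836
[-13.69641134  -0.533993     0.        ] 0.005100556432050041 2.014226683076572
[-12.45066383  -6.51667898   0.        ] -0.011729436461433373 2.014226683076572
[-14.18536286   0.20020959   0.        ] 0.010905656653155349 1.9191539906277626
[-12.92719007  -5.77435171   0.        ] -0.005924336240328065 1.9191539906277626
```

Measured against the base edges within this same view, the margins are about 17 mm left and 3 mm right. The plate has hardly moved and contact is only just starting, so I need another 6.5 mm or so.

jog_arm --plan '[{"offset": [0, 1, 0], "rotation": [0, 0, 0]}, {"offset": [0, 1, 0], "rotation": [0, 0, 0]}, {"offset": [0, 0, 0], "rotation": [0, 0, 0]}]'

```text
clock: 8.3
ee_pos: [0.4436, 0.2732, 0.0183]
tool_rot: [[-0.967, -0.257, -0.0], [-0.257, 0.967, 0.0], [0.0, 0.0, -1.0]]
ft_force: [0.8, -1.7, -0.0]
opening: -0.001
```

jog_arm --plan '[{"offset": [0, 1, 0], "rotation": [0, 0, 0]}, {"offset": [0, 1, 0], "rotation": [0, 0, 0]}, {"offset": [0, 0, 0], "rotation": [0, 0, 0]}]'

```text
clock: 8.6
ee_pos: [0.4431, 0.2753, 0.0183]
tool_rot: [[-0.966, -0.257, -0.0], [-0.257, 0.966, 0.0], [0.0, 0.0, -1.0]]
ft_force: [0.6, -1.7, -1.1]
opening: -0.002
```

jog_arm --plan '[{"offset": [0, 1, 0], "rotation": [0, 0, 0]}, {"offset": [0, 1, 0], "rotation": [0, 0, 0]}, {"offset": [0, 0, 0], "rotation": [0, 0, 0]}]'

```text
clock: 8.9
ee_pos: [0.4426, 0.2772, 0.0183]
tool_rot: [[-0.966, -0.257, -0.0], [-0.257, 0.966, 0.0], [0.0, 0.0, -1.0]]
ft_force: [0.8, -0.9, -0.8]
opening: -0.002
```

```bash
python3 - <<'E'
from plan import *
s=manip.observe();print(s['ft_force'],s['clock'],w2b(s['ee_pos']),s['opening'])
snap('scene','g',(165,220,295,330),6)
E
```

```text
[ 0.75455025 -0.9137516  -0.78822341] 8.9 [ -9.22403986 -69.10719199  18.31065074] -0.0015507168512859
```

View pics/g.png

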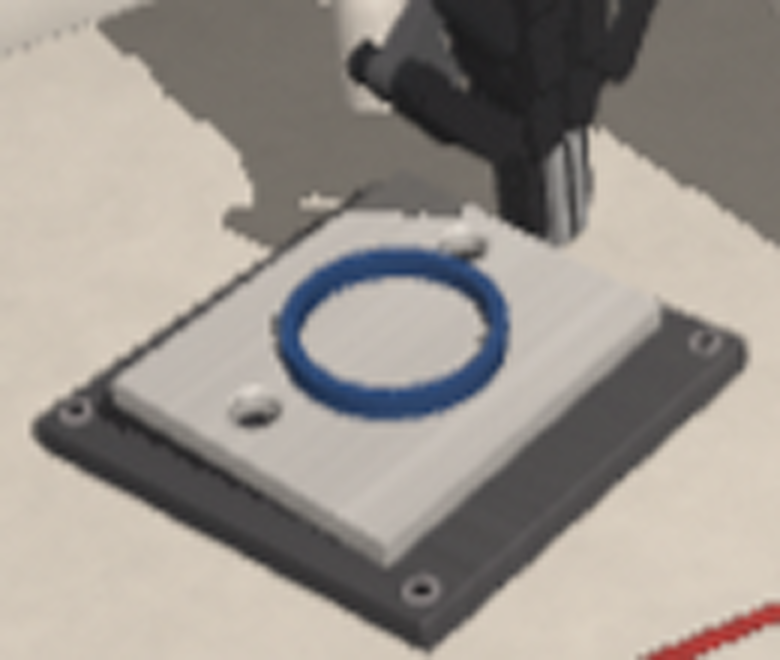

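It's now within about 1 mm laterally (margins roughly 10.4 and 9.4 mm). I'll go back to the near side for the final two-finger push.

jog_arm --plan '[{"offset": [0, -6, 0], "rotation": [0, 0, 0]}, {"offset": [0, -12, 0], "rotation": [0, 0, 0]}, {"offset": [0, 0, -26], "rotation": [0, 0, 0]}, {"offset": [0, 0, -26], "rotation": [0, 0, 0]}, {"offset": [22, 21, 0], "rotation": [0, 0, 0]}, {"offset": [22, 21, 0], "rotation": [0, 0, 0]}, {"offset": [22, 22, 0], "rotation": [0, 0, 0]}, {"offset": [22, 22, 0], "rotation": [0, 0, 0]}]'

```text
clock: 9.75
ee_pos: [0.3396, 0.3202, 0.0706]
tool_rot: [[-0.967, -0.255, 0.0], [-0.255, 0.967, 0.001], [-0.001, 0.001, -1.0]]
ft_force: [0.4, -0.5, 0.3]
opening: 0.001
```

jog_arm --plan '[{"offset": [0, 0, 0], "rotation": [0, 0, 0]}, {"offset": [0, 0, 0], "rotation": [0, 0, 0]}, {"offset": [0, 0, 0], "rotation": [0, 0, 0]}, {"offset": [0, 0, 0], "rotation": [0, 0, 0]}]' --grip 0

```text
clock: 10.15
ee_pos: [0.3412, 0.3197, 0.0704]
tool_rot: [[-0.967, -0.255, 0.0], [-0.255, 0.967, 0.0], [-0.001, 0.0, -1.0]]
ft_force: [0.2, 0.1, 1.2]
opening: 0.5
```

```bash
python3 - <<'E'
from plan import *
s=manip.observe();print(s['ft_force'],s['clock'],w2b(s['ee_pos']),s['opening'])
rows([b2w(-95,-1,12)])
snap('top','h',(195,175,285,265),6.6)
E
```

```text
[0.173931   0.14437668 1.23605561] 10.15 [-96.33889456  -2.07260743  70.43397027] 0.5004988323920965
{'offset': [-1.3, 1.1, 58.4], 'rotation': [0.0, 0.03, -0.09]}
```

jog_arm --plan '[{"offset": [2, 1, 30], "rotation": [0, 0, 0]}, {"offset": [0, 0, 20], "rotation": [0, 0, 0]}, {"offset": [0, 0, 8.4], "rotation": [0, 0, 0]}, {"offset": [-9, 0, 0], "rotation": [0, 0, 0]}, {"offset": [-9, 0, 0], "rotation": [0, 0, 0]}, {"offset": [-3, 0, 0], "rotation": [0, 0, 0]}, {"offset": [-2, 0, 0], "rotation": [0, 0, 0]}, {"offset": [0, 0, 0], "rotation": [0, 0, 0]}]'

```text
clock: 11.0
ee_pos: [0.3611, 0.327, 0.0128]
tool_rot: [[-0.967, -0.256, 0.001], [-0.256, 0.967, 0.001], [-0.001, 0.001, -1.0]]
ft_force: [-0.3, 0.7, -0.9]
opening: 0.504
```

jog_arm --plan '[{"offset": [-2, 0, 0], "rotation": [0, 0, 0]}, {"offset": [-2, 0, 0], "rotation": [0, 0, 0]}, {"offset": [0, 0, 0], "rotation": [0, 0, 0]}]'

```text
clock: 11.3
ee_pos: [0.3628, 0.3276, 0.012]
tool_rot: [[-0.966, -0.257, -0.003], [-0.257, 0.966, 0.0], [0.003, 0.001, -1.0]]
ft_force: [-5.4, -0.3, 4.7]
opening: 0.5
```

jog_arm --plan '[{"offset": [-1, 0, 0], "rotation": [0, 0, 0]}, {"offset": [-1, 0, 0], "rotation": [0, 0, 0]}, {"offset": [0, 0, 0], "rotation": [0, 0, 0]}]'

```text
clock: 11.6
ee_pos: [0.3646, 0.3281, 0.0119]
tool_rot: [[-0.966, -0.257, -0.003], [-0.257, 0.966, 0.0], [0.003, 0.001, -1.0]]
ft_force: [-5.2, 0.4, 4.5]
opening: 0.499
```

```bash
python3 - <<'E'
from plan import *
s=manip.observe();print(s['ft_force'],s['clock'],w2b(s['ee_pos']),s['opening'])
E
```

```text
[-5.19717273  0.35088676  4.45542797] 11.6 [-71.52980172   0.09763352  11.90507108] 0.49870439217775736
```

jog_arm --plan '[{"offset": [0, 0, -2], "rotation": [0, 0, 0]}, {"offset": [0, 0, 0], "rotation": [0, 0, 0]}, {"offset": [-1, 0, 0], "rotation": [0, 0, 0]}, {"offset": [-1, 0, 0], "rotation": [0, 0, 0]}, {"offset": [0, 0, 0], "rotation": [0, 0, 0]}]'

```text
clock: 12.1
ee_pos: [0.3682, 0.3284, 0.0137]
tool_rot: [[-0.967, -0.256, 0.0], [-0.256, 0.967, -0.0], [0.0, -0.0, -1.0]]
ft_force: [-1.9, -0.9, -0.7]
opening: 0.497
```

jog_arm --plan '[{"offset": [-1, 0, 0], "rotation": [0, 0, 0]}, {"offset": [-1, 0, 0], "rotation": [0, 0, 0]}, {"offset": [0, 0, 0], "rotation": [0, 0, 0]}]'

```text
clock: 12.4
ee_pos: [0.3712, 0.3296, 0.0146]
tool_rot: [[-0.967, -0.256, 0.003], [-0.256, 0.967, 0.001], [-0.003, 0.0, -1.0]]
ft_force: [-0.1, 0.4, -0.2]
opening: 0.503
```

jog_arm --plan '[{"offset": [-1, 0, 0], "rotation": [0, 0, 0]}, {"offset": [-1, 0, 0], "rotation": [0, 0, 0]}, {"offset": [0, 0, 0], "rotation": [0, 0, 0]}]'

```text
clock: 12.7
ee_pos: [0.3726, 0.33, 0.0144]
tool_rot: [[-0.967, -0.256, 0.001], [-0.256, 0.967, 0.001], [-0.001, 0.0, -1.0]]
ft_force: [-0.1, -0.4, -0.3]
opening: 0.502
```

```bash
python3 - <<'E'
from plan import *
s=manip.observe();print(s['ft_force'],s['clock'],w2b(s['ee_pos']),s['opening'])
E
```

```text
[-0.14039788 -0.41846039 -0.34891851] 12.7 [-63.40807767  -0.1828782   14.36453925] 0.5017252765769925
```

The push force has gone, so the plate may have dropped. I'll check.

```bash
python3 - <<'E'
from h import *
snap('scene','i',(165,220,295,330),6)
E
```

```text
(no output)
```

View pics/i.png

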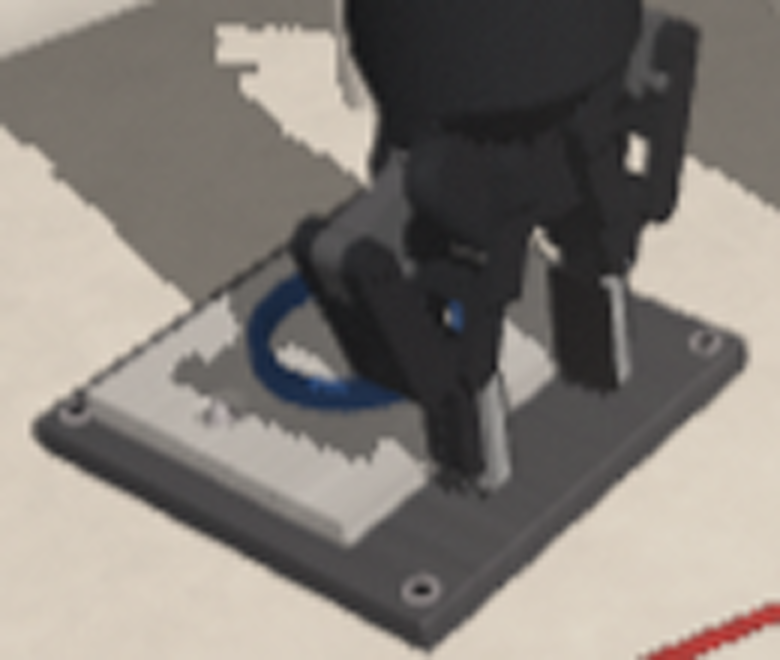

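A pin shows in the left hole. I'll pull the hand clear and check from above.

jog_arm --plan '[{"offset": [5, 0, 0], "rotation": [0, 0, 0]}, {"offset": [15, 0, 0], "rotation": [0, 0, 0]}, {"offset": [15, 0, -20], "rotation": [0, 0, 0]}, {"offset": [0, 0, -45], "rotation": [0, 0, 0]}, {"offset": [0, 0, -45], "rotation": [0, 0, 0]}, {"offset": [0, 0, -45], "rotation": [0, 0, 0]}, {"offset": [0, 0, -45], "rotation": [0, 0, 0]}, {"offset": [0, -45, 0], "rotation": [0, 0, 0]}]'

```text
clock: 13.55
ee_pos: [0.3521, 0.2818, 0.2219]
tool_rot: [[-0.965, -0.263, 0.012], [-0.263, 0.965, 0.009], [-0.014, 0.006, -1.0]]
ft_force: [1.0, -0.9, 0.7]
opening: 0.498
```

jog_arm --plan '[{"offset": [0, -45, 0], "rotation": [0, 0, 0]}, {"offset": [0, -45, 0], "rotation": [0, 0, 0]}, {"offset": [0, -45, 0], "rotation": [0, 0, 0]}, {"offset": [0, -45, 0], "rotation": [0, 0, 0]}, {"offset": [0, 0, 0], "rotation": [0, 0, 0]}, {"offset": [0, 0, 0], "rotation": [0, 0, 0]}]'

```text
clock: 14.15
ee_pos: [0.3956, 0.1024, 0.2138]
tool_rot: [[-0.967, -0.253, -0.0], [-0.253, 0.967, 0.001], [0.0, 0.001, -1.0]]
ft_force: [-0.3, 0.9, 0.1]
opening: 0.501
```

```bash
python3 - <<'E'
from h import *
s=manip.observe();print(s['ft_force'],s['clock'],s['ee_pos'])
a=manip.snapshot('top')[175:265,195:285,::-1];b=manip.snapshot('scene')[230:330,165:295,::-1]
r=lambda i,k:cv2.resize(i,None,fx=k,fy=k,interpolation=cv2.INTER_CUBIC)
a=r(a,4.4);b=r(b,3.04);h=min(len(a),len(b))
a=cv2.copyMakeBorder(a,0,0,0,0,0)
cv2.imwrite('pics/j.png',np.hstack([a[:304+0] if 0 else cv2.resize(a,(396,304*396//396)),b])if 0 else cv2.copyMakeBorder(b,0,0,0,0,0))
A=cv2.copyMakeBorder(a,0,max(0,len(b)-len(a)),0,0,0);Bb=cv2.copyMakeBorder(b,0,max(0,len(a)-len(b)),0,0,0)
cv2.imwrite('pics/j.png',np.hstack([A,Bb]))
E
```

```text
[-0.30430899  0.87911032  0.05576953] 14.15 [0.39555342 0.10238486 0.21382746]
```

View pics/j.png

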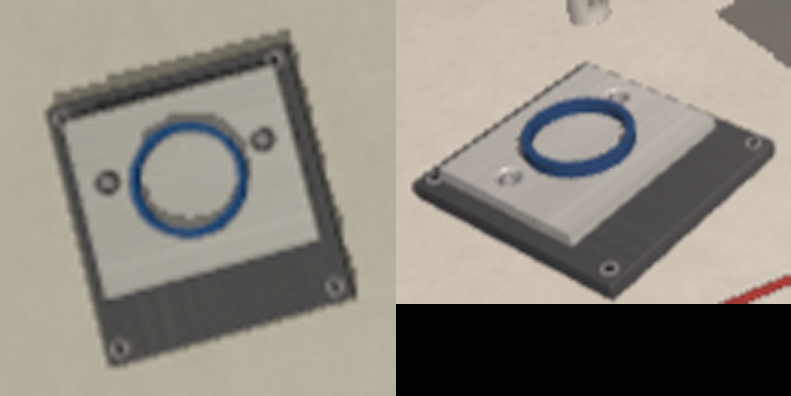

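Both pin noses show centred in their holes, at (108,182) and (263,139) in the left half of the picture. The plate's edges are parallel to the base, there is no gap or shadow under the plate, and the hand is clear.

```bash
python3 - <<'E'
from cell import manip
print(manip.finish_job(), manip.observe()['ft_force'])
E
```

```text
the job is handed in; nothing more can be done
the job is handed in; nothing more can be done
```

The plate is seated on both pins as far as the cameras show, and I've handed the job in. No verdict is reported.

**What I did:** I pushed the near edge with both half-open fingers to square the plate. I then pushed its right side about 6 mm to the left with the fingers shut, and finally pushed the near edge forward until the plate dropped. The hand then moved clear, and the job took about 14 s of the 64 s allowed.

**Last checks:**
- **Seating:** In the last top and scene pictures, both pin noses are visible inside their holes. The plate looks flat and parallel to the base, but I judged this by eye and did not compute hole-to-pin distances.
- **Force:** The push force fell to about zero when the plate dropped, and the last reading after retreating was about 1 N.
- **Bystanders:** The hand stayed clear of where I measured the stopper and the nearest bottles. I did not locate the tape roll or measure any of them again at the end.

**What disagreed:**
- **Camera mismatch:** The top and scene cameras put the base about 6 mm apart sideways, so I judged the plate only against the base within the same picture.
- **Fingertip contact:** On the final push the fingertips briefly pressed on the base with about 4.5 N, and I raised them 2 mm.

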